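# Lock the sample chest and put its key away

### The arm

A 6-joint arm with a two-finger parallel gripper is mounted at the origin on the work surface. World frame = base frame: x ahead of the robot, y to its left, z up, the work surface at z = 0. Lengths are in m, angles in degrees, forces in N, time in s.
With the tool pointing down it reaches from about 0.325 to 0.9 m from the base axis. Payload 3.5 kg.
Tool frame: the origin (TCP) lies at the very end of the fingers, on their centre line; the grasp point (between the pads) lies 19 mm behind it; x points along the fingers, y is the direction in which the jaws open and shut, and the axes are right-handed (so a half turn about x gives the same grasp; the last joint's range is limited). The gripper opens to 85 mm and grips with 20 to 120 N. Pads are 22 mm wide; open, the fingers measure 114 mm over their backs; the gripper's body (76 mm by 85 mm) begins 54 mm behind the grasp point. The pads swing forward as they close: fully open they stand 13 mm farther back than shut.
Start: joints at [-81.727, 15.837, -1.513, 72.651, 0, 84.076], TCP at [0.153, -0.606, 0.231] pointing down, gripper open.
Joint ranges: [-178.77, 178.77], [-48.84, 107.48], [-61.69, 71.31], [-111.58, 123.2], [-90, 87.43], [-180, 180]. Speed limits (degrees/s): [147.25, 147.25, 180, 180, 180, 180].

### API

Orientations are given as a 3x3 rotation matrix whose columns are the frame's x, y, z axes.
In Python, from plant import robot gives the robot as it stands. The module is installed in compiled form; this text tells all that it offers.
- The arm moves only by the shell command python3 -m jog 'ROWS' [FORCE]. ROWS is JSON, a list of rows, each an object with "linear": the shift along the tool's x, y, z in units of 40 mm (1.0 is 40 mm), a list of three; "rotation": the turn, a rotation vector about the tool's x, y, z in units of 6 degrees (1.0 is 6 degrees), a list of three; "grip": the finger opening in mm, from 0 to 85.4. A call has 1 to 5 rows; each row is the pose to reach, as a shift and turn from the pose commanded when the call began, along the tool's axes at that moment; what a row does not reach only later rows make up. A row lasts 1/8 s, in which the tool goes at most 62.5 mm and 10.7 degrees, less where a joint would pass 70% of its speed; a pose out of reach is approached as far as the arm can. A call with a gripper value outside its range is refused whole. The fingers move at their own pace and stop on an object; FORCE is the grip in N (left out, the last holds). Time passes only in rows, so rows that repeat a pose let the fingers close. It gives the time, the measured TCP pose, the force and the opening at its end, in the units of the state.
- robot.get_state(): the state, without advancing time (a new reading comes with each control period).
- robot.snapshot(name): name is "scene" or "top" or "wrist"; returns (picture, depth): 480x640x3 uint8, blue, green, red; 480x640 float32, m along the optical axis (not along the pixel's ray), 0 where there is no reading.
- robot.calibration(name): a dict with "fx", "fy", "cx", "cy" (pixels), "origin" and "rotation" of the camera in the world. Camera axes: x right, y up, looking along -z (the intrinsics and any distortion apply to the point x, -y, -z); pixel columns grow to the right and rows downward; lengths in m; the calibration is good to about 2 mm. A picture is of the moment at which its call begins: read the wrist's pose just before it. calibration takes no time and is no camera call; for the wrist camera it gives the pose at the moment of the call.
- robot.sign_off(): hands the job in, once; it reports no verdict.
The state is a dict: "time_s": time; "joints": joint angles; "joint_vel": joint speeds; "joint_efforts": joint torques, N m; "ee_pos": TCP position; "eef_rot": TCP orientation; "force": force on the tool from outside, world axes, zero at the start; "wrist_torque": the same for the moment, N m; "width": finger opening in m.
Only numpy, scipy, OpenCV 4.12 (cv2) and the standard library are available. Lean on these libraries where they do the work, as an engineer would, in place of code of your own. Each camera call takes 0.05 s, during which the arm holds its last target. There are 200 camera calls.

### The job

Lock the sample chest with the red-headed key that is standing in its lock: turn the key clockwise until the brass bolt is fully shot into the keeper, then turn it back to the one position where it comes out, draw it out and leave it in the wooden key tray. Be gentle: feel for the stops and do not force or wrench the key, the lock or the chest, and leave the three jars where they stand.

Things in the scene. Friction and masses are not known exactly. Their poses are not given: they have to be found in the camera images.
- chest: grey steel sample chest, blue lid, 200 x 240 x 80 mm (x, y, z), fixed to the desk; origin at the centre of its underside, z up. On the lid a dark lock case, 70 x 70 mm, 22 mm high, its centre 5 mm towards -x from the chest's. Beyond the case's +x side, on the rear strip, is the steel keeper (18 mm high, 38 mm wide) that the bolt enters.
- lock_axis (a point): centre of the top of the round brass keyhole plate (40 mm across) on the lock case, 108 mm above the desk; z is the axis about which the key turns, x and y are the chest's. The plate with its slot sits turned by up to 0.35 rad either way, differently each time; that angle is not reported, only seen or felt.
- key_bow (a point): centre of the key's red plastic head, 28 mm wide (x) x 9 mm thick (y) x 36 mm high (z, up along the shaft), 26 mm above the keyhole plate. Loose key, about 40 g; grip the 9 mm thickness from above. At the start the key's +x is 0.82 rad anticlockwise (from above) of the chest's +x. Turning needs 0.02 N m, up to 0.07 N m while the bolt moves; over 0.1 N m means a stop, 0.2 N m is forcing it.
- key_foot (a point): lower end of the key's 5 mm steel shaft, 43 mm below the head's centre. A flat bit, 8 mm high, 5 mm thick, sticks out here 13 mm along the key's +x. At the start it is trapped under the plate: about 1 mm of play, 4 mm of lift. It comes out only at the anticlockwise stop (within about 0.1 rad), 0.4 to 1.2 rad anticlockwise of the start; raised 20 mm it is free.
- bolt (a joint): travel of the brass bolt towards the chest's +x, in m: 0 drawn back (as at the start), 0.012 fully shot. The key shoots it when turned clockwise 0.95 to 1.2 rad from the start, where it meets the clockwise stop; the bolt has about 2.5 N of friction and stays when the key is turned back.
- tray: dark wooden key tray with a grey lining, 160 x 160 mm, 20 mm high, walls 6 mm, inner floor 6 mm above the desk, fixed to the desk; origin at the centre of its underside, z up.
- jar_white: white jar with a yellow label, 64 mm across, 85 mm high, origin at the centre of its underside; a bystander
- jar_black: black jar, 72 mm across, 75 mm high, origin at the centre of its underside; a bystander
- jar_orange: orange jar with a white cap, 68 mm across, 90 mm high, origin at the centre of its underside; a bystander
There are look-alikes about, which are no part of the job. What is shaped like the part that bears key_bow but white is not meant.

How it is judged (in metres and radians):
On the way, in this order (a step that is already met when the one before it is completed fails the run):
1. the key, in the lock, has shot the bolt fully into the keeper (value of joint bolt above 0.0105 m and z of key_bow in the frame of chest below 0.142 m), for 0.2 s.
2. the key is drawn out of the lock (z of key_bow in the frame of chest above 0.16 m), for 0.1 s.
At the end, for the whole second after the job is handed in: The bolt stands shot (10.5 mm or more of its 12 mm travel), and the key lies in the tray: its head's centre within the tray's walls (75 mm of its centre along x and y) and below 55 mm over the desk (value of joint bolt above 0.0105 m and x of key_bow in the frame of tray between -0.075 and 0.075 m and y of key_bow in the frame of tray between -0.075 and 0.075 m and height (world z) of key_bow below 0.055 m); the robot touches nothing.
It fails at once if the chest, its lock or the key in it is strained: more than 70 N on them, summed over all contacts (reached at about 0.2 N m on the key against a stop) (contact force between chest and anything else above 70 N).
It fails at once if a jar is moved by 20 mm or more (distance of any of jar_white, jar_black, jar_orange from where it was at the start of the episode above 0.02 m).
It also fails if it takes over 72 s, if anything falls off the work surface, if the arm or the gripper's body presses on something with over 40 N, if the wrist force passes 120 N, or if a joint passes its speed limit or range.

## Working session

There is one attempt and no reset: what is moved stays moved. The work goes in short steps, Python scripts to look and compute and a shell command to move; the robot and the scene stay as the last step left them, time stands still between calls to the robot, and variables do not carry over. Pictures are saved under pics/ and viewed, about 8 in all and at most 12, crops included, and the job is handed in when it is done.

```bash
mkdir -p pics
cat > h.py <<'E'
import numpy as np, cv2
from plant import robot
def cal(n):
    c=robot.calibration(n); return c
def ray(c,u,v):
    d=np.array([(u-c['cx'])/c['fx'],-(v-c['cy'])/c['fy'],-1.]); return np.array(c['origin']),np.array(c['rotation'])@d
def onz(c,u,v,z):
    o,d=ray(c,u,v); return o+d*(z-o[2])/d[2]
def pts(c,dep):
    v,u=np.mgrid[0:480,0:640]
    d=np.stack([(u-c['cx'])/c['fx'],-(v-c['cy'])/c['fy'],-np.ones(u.shape)],-1)*dep[...,None]
    return d@np.array(c['rotation']).T+np.array(c['origin'])
E
python3 - <<'E'
from h import *
for n in ['scene','top']:
    c=cal(n); p,d=robot.snapshot(n); cv2.imwrite(f'pics/{n}0.png',p); np.savez(f'{n}0.npz',p=p,d=d)
    print(n,c)
s=robot.get_state(); print(s)
E
```

```text
scene {'fx': 473.1739250750793, 'fy': 473.1739250750793, 'cx': 314.14129173443894, 'cy': 244.61761246335203, 'origin': array([ 1.32342495, -0.26971325,  0.69720904]), 'rotation': array([[ 0.18861315, -0.57721426,  0.79451166],
       [ 0.98187292,  0.09541324, -0.16377389],
       [ 0.01872569,  0.81099939,  0.58474724]])}
top {'fx': 436.95521350388634, 'fy': 436.95521350388634, 'cx': 320.6778079245795, 'cy': 240.96424319749303, 'origin': array([ 0.40534619, -0.08368879,  0.86929649]), 'rotation': array([[ 0.01818228,  0.98747262, -0.15673938],
       [-0.99923627,  0.0233697 ,  0.0313166 ],
       [ 0.03458724,  0.15605027,  0.98714337]])}
{'time_s': 0.1, 'joints': array([-8.17280523e+01,  1.58764700e+01, -1.59003999e+00,  7.26501957e+01,
       -2.47694654e-04,  8.40753871e+01]), 'joint_vel': array([ 0.04335528, -0.07459596,  0.24429685, -0.21060617,  0.0402485 ,
       -0.00838652]), 'joint_efforts': array([ 2.64797472e-04, -4.46708715e+01,  2.96128052e+01,  8.50617100e-03,
       -9.42114389e-05,  2.26431620e-07]), 'ee_pos': array([ 0.15316573, -0.60521636,  0.2302432 ]), 'eef_rot': array([[-2.97329996e-04,  2.45248894e-01, -9.69460103e-01],
       [ 2.01508410e-03, -9.69458031e-01, -2.45248988e-01],
       [-9.99997926e-01, -2.02646352e-03, -2.05948195e-04]]), 'force': array([ 0.92828913,  0.16139823, -0.16605457]), 'wrist_torque': array([-0.00629706,  0.01487093, -0.02262976]), 'width': 0.08535858419032413}
```

View pics/top0.png

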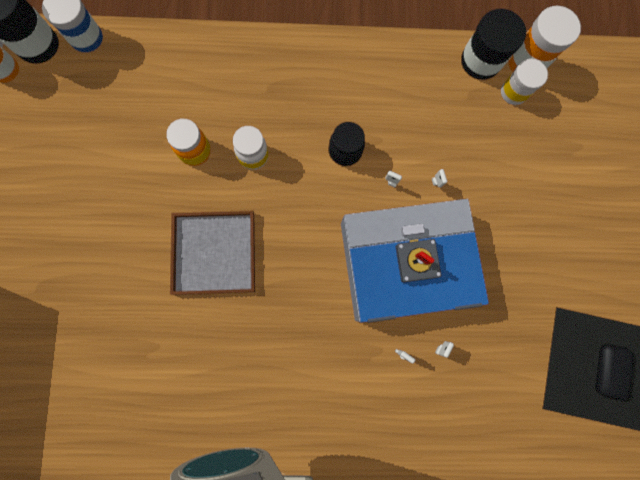

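View pics/scene0.png

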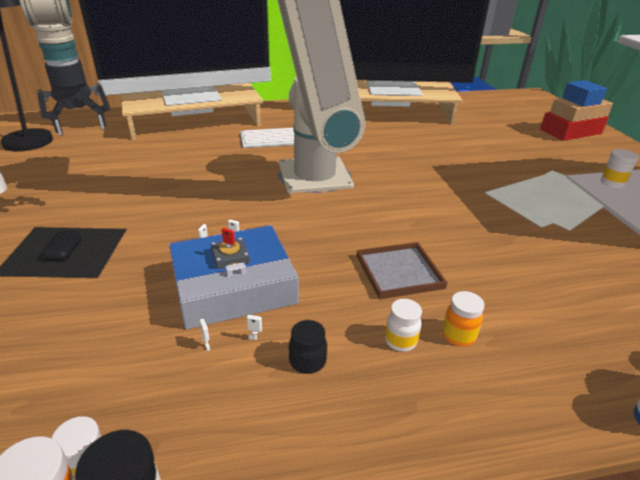

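The top view shows the chest at px ~(418,262) with its keeper (+x) side up, the red key head at ~(424,258) and the tray at ~(213,253). The scene view shows the same layout, with the jars beyond the tray and chest and white key decoys standing beside it.

Run:
```python
from h import *
def big(m):
    n,l,s,ce=cv2.connectedComponentsWithStats(m.astype(np.uint8)); i=1+np.argmax(s[1:,4]); return l==i,s[i]
C={n:cal(n) for n in('top','scene')}; Z={n:np.load(n+'0.npz') for n in C}
R={}
for n in C:
    c=C[n];p=Z[n]['p'];d=Z[n]['d'];P=pts(c,d);h=cv2.cvtColor(p,cv2.COLOR_BGR2HSV);H,S,V=cv2.split(h)
    v,u=np.mgrid[0:480,0:640]
    roi=((u>340)&(u<500)&(v>195)&(v<325)) if n=='top' else ((u>165)&(u<300)&(v>220)&(v<320))
    blue,_=big(roi&(H>100)&(H<125)&(S>150))
    q=np.array([onz(c,a,b,.08)[:2] for b,a in np.argwhere(blue)],np.float32)
    r=cv2.minAreaRect(cv2.convexHull(q)); print(n,'lid',r, 'z',np.median(P[...,2][blue]))
    red,s=big(roi&((H<6)|(H>174))&(S>150)&(V>100)); R[n]=np.argwhere(red).mean(0)[::-1]
    print(' red',R[n],s,'depth pt',np.median(P[red],0),'max z',P[red][:,2].max())
    br,s=big(roi&(H>17)&(H<32)&(S>120)&(V>110)); 
    print(' brass',s,np.argwhere(br).mean(0)[::-1],'plane',onz(c,*np.argwhere(br).mean(0)[::-1],.108))
    hull=cv2.convexHull(np.argwhere(br)[:,::-1].astype(np.int32)); (x,y),*e=cv2.fitEllipse(hull); print(' ell',x,y,e,onz(c,x,y,.108))
    roi=((u>160)&(u<265)&(v>200)&(v<305)) if n=='top' else ((u>350)&(u<450)&(v>238)&(v<300))
    g,_=big(roi&(S<60)); q=np.array([onz(c,a,b,.006)[:2] for b,a in np.argwhere(g)],np.float32); print(' tray',cv2.minAreaRect(cv2.convexHull(q)))
A=[];B=[]
for n in C:
    o,d=ray(C[n],*R[n]); d/=np.linalg.norm(d); M=np.eye(3)-np.outer(d,d); A.append(M);B.append(M@o)
print('red tri',np.linalg.solve(sum(A),sum(B)))
```

```text
top lid ((0.4705269932746887, -0.28819119930267334), (0.13181257247924805, 0.23373228311538696), 8.877524375915527) z 0.07985245254443873
 red [424.80851064 257.0106383 ] [416 252  18  11  94] depth pt [ 0.49686506 -0.28141789  0.15047686] max z 0.15364932536592169
 brass [408 248  23  24 246] [417.35365854 260.28455285] plane [ 0.49572423 -0.27928592  0.108     ]
 ell 419.5276184082031 259.3627624511719 [(22.970306396484375, 23.60654067993164), 145.00018310546875] [ 0.49744863 -0.28318622  0.108     ]
 tray ((0.5149340629577637, 0.10135351866483688), (0.1479566991329193, 0.1462438702583313), 2.874988079071045)
scene lid ((0.4850941598415375, -0.3472541868686676), (0.12817524373531342, 0.11006999760866165), 8.525660514831543) z 0.07903162863339108
 red [228.01986755 235.89403974] [222 228  13  17 151] depth pt [ 0.50228283 -0.28212364  0.13606913] max z 0.15251188730147247
 brass [219 243  21  11 149] [229.12751678 248.73154362] plane [ 0.50828087 -0.28304444  0.108     ]
 ell 229.15574645996094 247.34844970703125 [(12.780416488647461, 20.106922149658203), 86.4097671508789] [ 0.50335376 -0.28276235  0.108     ]
 tray ((0.5071926712989807, 0.104861319065094), (0.13672128319740295, 0.1426670104265213), 3.35009765625)
red tri [ 0.49865019 -0.28398038  0.13452828]
```

```bash
python3 -m jog '[{"linear":[0,-0.63,-1.15],"rotation":[0,0,0],"grip":50},{"linear":[0,-1.27,-2.3],"rotation":[0,0,0],"grip":50},{"linear":[0,-1.9,-3.45],"rotation":[0,0,0],"grip":50},{"linear":[0,-2.53,-4.6],"rotation":[0,0,0],"grip":50},{"linear":[0,-3.17,-5.74],"rotation":[0,0,0],"grip":50}]' 20 && python3 -m jog '[{"linear":[0,-0.5,-0.92],"rotation":[-1.4,0,0],"grip":40},{"linear":[0,-1.0,-1.84],"rotation":[-2.8,0,0],"grip":40},{"linear":[0,-1.5,-2.76],"rotation":[-4.2,0,0],"grip":40},{"linear":[0,-2.0,-3.68],"rotation":[-5.5,0,0],"grip":40},{"linear":[0,-2.53,-4.6],"rotation":[-6.9,0,0],"grip":40}]' && python3 -m jog '[{"linear":[0,0,0],"rotation":[0,0,0],"grip":40},{"linear":[0,0,0],"rotation":[0,0,0],"grip":40},{"linear":[0,0,0],"rotation":[0,0,0],"grip":40}]'
python3 - <<'E'
from h import *
s=robot.get_state(); print(s['joints']); c=cal('wrist'); p,d=robot.snapshot('wrist'); cv2.imwrite('pics/w1.png',p); np.savez('w1.npz',p=p,d=d,o=c['origin'],R=c['rotation']); print(c)
E
```

```text
time_s: 0.72
ee_pos: [0.3456, -0.4251, 0.2308]
eef_rot: [[-0.0, 0.245, -0.97], [0.001, -0.97, -0.245], [-1.0, -0.001, 0.0]]
force: [0.8, 0.5, -0.8]
width: 0.0497
time_s: 1.35
ee_pos: [0.499, -0.2822, 0.2308]
eef_rot: [[-0.001, 0.828, -0.561], [0.0, -0.561, -0.828], [-1.0, -0.001, 0.0]]
force: [1.0, -0.2, -0.2]
width: 0.0402
time_s: 1.72
ee_pos: [0.4975, -0.2841, 0.2311]
eef_rot: [[-0.001, 0.824, -0.566], [0.0, -0.566, -0.824], [-1.0, -0.001, 0.0]]
force: [-0.5, -0.8, -0.2]
width: 0.0398
[-3.61797901e+01  1.06021407e+01 -8.16763775e+00  7.12616212e+01
 -1.40684489e-02  8.83256393e+01]
{'fx': 369.46898046314277, 'fy': 369.46898046314277, 'cx': 316.41955273921974, 'cy': 243.73498161351208, 'origin': array([ 0.53564461, -0.23052419,  0.37353838]), 'rotation': array([[ 8.24144724e-01,  5.46593103e-01,  1.48396272e-01],
       [-5.66379247e-01,  7.95422989e-01,  2.15677576e-01],
       [-1.49930255e-04, -2.61798105e-01,  9.65122650e-01]])}
```

View pics/w1.png

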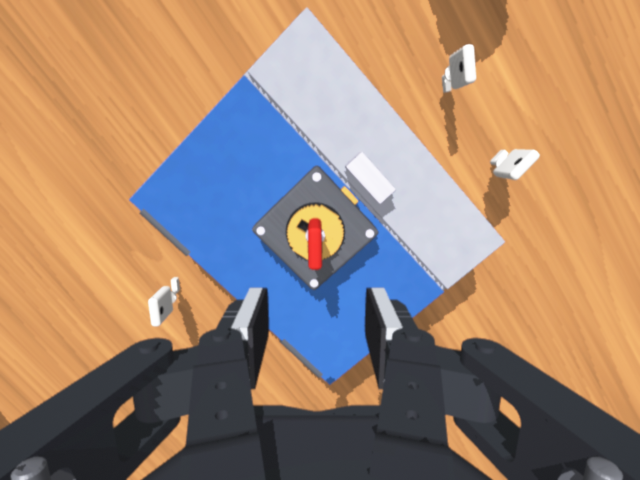

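The wrist view shows the red head upright at px ~(315,245), thin across the jaws. The brass plate is centred at ~(315,232), its dark slot at ~(303,227) and the bolt tip at ~(349,195).

Run:
```python
from h import *
Z=np.load('w1.npz');p=Z['p'];d=Z['d'];c=dict(cal('wrist'),origin=Z['o'],rotation=Z['R']);P=pts(c,d)
H,S,V=cv2.split(cv2.cvtColor(p,cv2.COLOR_BGR2HSV)); v,u=np.mgrid[0:480,0:640]
roi=(abs(u-316)<40)&(abs(v-240)<45)
red=roi&((H<6)|(H>174))&(S>150)&(V>90)
top=red&(P[...,2]>.145); q=P[top][:,:2].astype(np.float32); print('red n',red.sum(),top.sum(),np.percentile(P[red][:,2],[5,50,95]))
q=np.array([onz(c,a,b,.152)[:2] for b,a in np.argwhere(top)],np.float32); print('redtop',cv2.minAreaRect(q))
br=roi&(H>17)&(H<32)&(S>100)&(V>110)&(u<343); hull=cv2.convexHull(np.argwhere(br)[:,::-1].astype(np.int32)); (x,y),*e=cv2.fitEllipse(hull)
A=onz(c,x,y,.108); print('plate',x,y,e,A, P[br][:,2].mean())
dk=(np.hypot(u-x,v-y)<26)&(V<70)&(S<255)&(v<236); dk=cv2.connectedComponentsWithStats(dk.astype(np.uint8))
print(dk[2],dk[3])
for i in range(1,dk[0]):
    if dk[2][i,4]>20:
        w=onz(c,*dk[3][i],.108); print(w,'slot yaw',np.degrees(np.arctan2(w[1]-A[1],w[0]-A[0])), 'r',np.hypot(*(w-A)[:2]))
# chest yaw from corner screws
q=np.array([onz(c,a,b,.08)[:2] for b,a in np.argwhere((H>100)&(H<125)&(S>150)&(v<300))],np.float32)
sc=[onz(c,a,b,.102)[:2] for a,b in[(316.5,177),(370,233.5),(314,283.5),(261,231)]]; print(np.mean(sc,0)); e=sc[1]-sc[0]; print('edge yaw',np.degrees(np.arctan2(e[1],e[0])), np.degrees(np.arctan2(*(sc[2]-sc[3])[::-1])))
```

```text
red n 623 546 [0.13370383 0.15130081 0.15257244]
redtop ((0.49923253059387207, -0.28126004338264465), (0.028467893600463867, 0.008186431601643562), 55.687740325927734)
plate 314.93475341796875 231.97967529296875 [(56.20134735107422, 57.21328353881836), 77.35193634033203] [ 0.49900546 -0.28183243  0.108     ] 0.10830129935493446
[[     0      0    640    480 307146]
 [   298    221     10      9     54]] [[319.50292044 239.50253951]
 [302.88888889 225.05555556]]
[ 0.49467644 -0.27251761  0.108     ] slot yaw 114.92642014523933 r 0.010271624061446894
[ 0.49831884 -0.28337273]
edge yaw -80.70538398314827 -81.1418622169859
```

```bash
python3 -m jog '[{"linear":[0.7,0,-0.07],"rotation":[0,0,0],"grip":40},{"linear":[1.4,0,-0.07],"rotation":[0,0,0],"grip":40},{"linear":[2.1,0,-0.07],"rotation":[0,0,0],"grip":40},{"linear":[2.6,0,-0.07],"rotation":[0,0,0],"grip":30},{"linear":[2.8,0,-0.07],"rotation":[0,0,0],"grip":20}]' 20 && python3 -m jog '[{"linear":[0,0,0],"rotation":[0,0,0],"grip":16},{"linear":[0,0,0],"rotation":[0,0,0],"grip":13},{"linear":[0,0,0],"rotation":[0,0,0],"grip":11},{"linear":[0,0,0],"rotation":[0,0,0],"grip":9},{"linear":[0,0,0],"rotation":[0,0,0],"grip":8}]' 20
python3 - <<'E'
from h import *
s=robot.get_state(); print(s['force'],s['wrist_torque'],s['ee_pos'],s['width'],s['joints'])
E
```

```text
time_s: 2.4
ee_pos: [0.4985, -0.2812, 0.1179]
eef_rot: [[-0.002, 0.824, -0.566], [0.001, -0.566, -0.824], [-1.0, -0.003, -0.0]]
force: [0.8, -0.0, -0.6]
width: 0.0201
time_s: 3.02
ee_pos: [0.4994, -0.2808, 0.1201]
eef_rot: [[-0.001, 0.825, -0.565], [0.0, -0.565, -0.825], [-1.0, -0.001, 0.0]]
force: [-3.3, 1.6, 5.6]
width: 0.0088
[-3.33400546  1.56339085  5.56100413] [ 0.47890619  0.78157522 -0.01437934] [ 0.4994274  -0.28078429  0.12005945] 0.008768900472036786 [-3.58015662e+01  1.53267380e+01 -1.63306608e+01  5.83922238e+01
 -1.46629523e-02  8.85929276e+01]
```

```bash
python3 -m jog '[{"linear":[-0.02,-0.015,0],"rotation":[0,0,0],"grip":5},{"linear":[-0.02,-0.015,0],"rotation":[0,0,0],"grip":5}]' 30
python3 - <<'E'
from h import *
s=robot.get_state(); print(s['force'],s['wrist_torque'],s['ee_pos'],s['width'])
E
python3 -m jog '[{"linear":[0,0,0],"rotation":[0.5,0,0],"grip":5},{"linear":[0,0,0],"rotation":[1,0,0],"grip":5},{"linear":[0,0,0],"rotation":[1.5,0,0],"grip":5},{"linear":[0,0,0],"rotation":[2,0,0],"grip":5},{"linear":[0,0,0],"rotation":[2,0,0],"grip":5}]'
python3 - <<'E'
from h import *
s=robot.get_state(); print(s['force'],s['wrist_torque'],s['ee_pos'],s['width'])
E
```

```text
time_s: 3.28
ee_pos: [0.4993, -0.2807, 0.1202]
eef_rot: [[-0.0, 0.825, -0.565], [-0.0, -0.565, -0.825], [-1.0, -0.0, 0.0]]
force: [-1.5, 1.5, 2.1]
width: 0.0087
[-1.47494029  1.53120157  2.09132875] [0.20604752 0.40779793 0.05074683] [ 0.49934743 -0.2807113   0.12015338] 0.008673735000075546
time_s: 3.9
ee_pos: [0.499, -0.2799, 0.1201]
eef_rot: [[-0.001, 0.69, -0.724], [0.002, -0.724, -0.69], [-1.0, -0.002, -0.001]]
force: [-3.1, 3.6, 4.7]
width: 0.0085
[-3.13711233  3.59601341  4.68392748] [ 0.83959101  0.70763074 -0.03980273] [ 0.49900962 -0.27994635  0.12007965] 0.008463260932624428
```

```bash
cat > st.py <<'E'
from h import *
s=robot.get_state(); y=s['eef_rot'][:,1]; print(np.round(s['force'],1),'tz %.3f'%s['wrist_torque'][2],np.round(s['ee_pos'],4),'w %.4f'%s['width'],'yaw %.1f turned cw %.1f'%(np.degrees(np.arctan2(y[1],y[0])),-34.4-np.degrees(np.arctan2(y[1],y[0]))))
E
python3 -m jog '[{"linear":[0,0,0],"rotation":[0.6,0,0],"grip":5},{"linear":[0,0,0],"rotation":[1.2,0,0],"grip":5},{"linear":[0,0,0],"rotation":[1.8,0,0],"grip":5},{"linear":[0,0,0],"rotation":[2.4,0,0],"grip":5},{"linear":[0,0,0],"rotation":[3,0,0],"grip":5}]'>/dev/null
python3 st.py
python3 -m jog '[{"linear":[0,0,0],"rotation":[0.5,0,0],"grip":5},{"linear":[0,0,0],"rotation":[1,0,0],"grip":5},{"linear":[0,0,0],"rotation":[1.5,0,0],"grip":5},{"linear":[0,0,0],"rotation":[2,0,0],"grip":5},{"linear":[0,0,0],"rotation":[2,0,0],"grip":5}]'>/dev/null
python3 st.py
```

```text
[-1.   4.4  3.2] tz 0.057 [ 0.4993 -0.2799  0.1201] w 0.0085 yaw -64.4 turned cw 30.0
[-1.1  3.7  3.4] tz 0.032 [ 0.4997 -0.2802  0.1201] w 0.0086 yaw -76.3 turned cw 41.9
```

```bash
python3 -m jog '[{"linear":[0,0,0],"rotation":[0.4,0,0],"grip":5},{"linear":[0,0,0],"rotation":[0.8,0,0],"grip":5},{"linear":[0,0,0],"rotation":[1.2,0,0],"grip":5},{"linear":[0,0,0],"rotation":[1.5,0,0],"grip":5},{"linear":[0,0,0],"rotation":[1.5,0,0],"grip":5}]'>/dev/null
python3 st.py
python3 -m jog '[{"linear":[0,0,0],"rotation":[0.25,0,0],"grip":5},{"linear":[0,0,0],"rotation":[0.5,0,0],"grip":5},{"linear":[0,0,0],"rotation":[0.5,0,0],"grip":5}]'>/dev/null
python3 st.py
```

```text
[-0.5  3.6  2.4] tz 0.039 [ 0.4999 -0.2805  0.1201] w 0.0085 yaw -85.3 turned cw 50.9
[2.2 4.4 1.5] tz 0.019 [ 0.4998 -0.2807  0.1202] w 0.0083 yaw -88.4 turned cw 54.0
```

```bash
python3 -m jog '[{"linear":[0,0,0],"rotation":[0.2,0,0],"grip":5},{"linear":[0,0,0],"rotation":[0.4,0,0],"grip":5},{"linear":[0,0,0],"rotation":[0.4,0,0],"grip":5}]'>/dev/null
python3 st.py
python3 -m jog '[{"linear":[0,0,0],"rotation":[0.2,0,0],"grip":5},{"linear":[0,0,0],"rotation":[0.2,0,0],"grip":5}]'>/dev/null
python3 st.py
```

```text
[2.  3.9 0.8] tz 0.061 [ 0.4998 -0.2808  0.1202] w 0.0083 yaw -90.8 turned cw 56.4
[2.4 4.5 1.7] tz 0.055 [ 0.4998 -0.2808  0.1202] w 0.0088 yaw -92.0 turned cw 57.6
```

```bash
python3 -m jog '[{"linear":[0,0,0],"rotation":[0.2,0,0],"grip":5},{"linear":[0,0,0],"rotation":[0.2,0,0],"grip":5}]'>/dev/null
python3 st.py
python3 -m jog '[{"linear":[0,0,0],"rotation":[0.2,0,0],"grip":5},{"linear":[0,0,0],"rotation":[0.2,0,0],"grip":5}]'>/dev/null
python3 st.py
python3 - <<'E'
from h import *
p,d=robot.snapshot('scene'); cv2.imwrite('pics/s2.png',cv2.resize(p[200:300,180:300],None,fx=6,fy=6,interpolation=cv2.INTER_CUBIC)[:600])
p,d=robot.snapshot('wrist'); cv2.imwrite('pics/w2.png',p)
E
```

```text
[2.5 3.2 0.9] tz 0.084 [ 0.4998 -0.2808  0.1202] w 0.0084 yaw -93.2 turned cw 58.8
[3.3 3.2 0. ] tz 0.082 [ 0.4998 -0.2809  0.1202] w 0.0082 yaw -94.4 turned cw 60.0
```

View pics/w2.png

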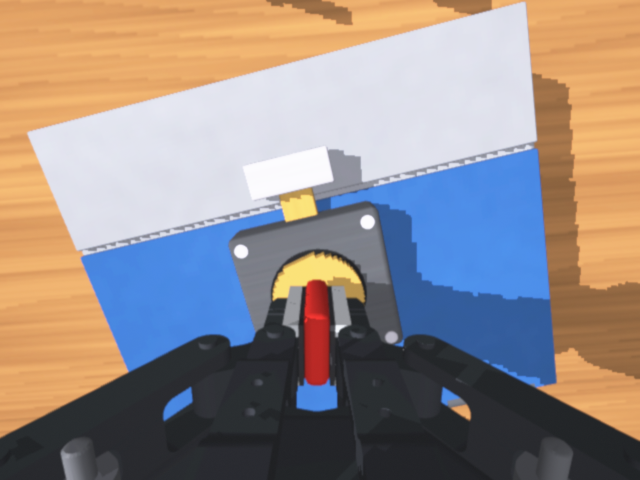

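The bolt at px ~(299,205) now bridges from the case into the keeper, and the torque is rising towards the stop. I'll take it a little further.

```bash
for i in 1; do :; done; python3 -m jog '[{"linear":[0,0,0],"rotation":[0.2,0,0],"grip":5},{"linear":[0,0,0],"rotation":[0.2,0,0],"grip":5}]'>/dev/null
python3 st.py
python3 -m jog '[{"linear":[0,0,0],"rotation":[0.15,0,0],"grip":5},{"linear":[0,0,0],"rotation":[0.15,0,0],"grip":5}]'>/dev/null
python3 st.py
```

```text
[2.7 3.5 0.2] tz 0.035 [ 0.4999 -0.2809  0.1202] w 0.0086 yaw -95.6 turned cw 61.2
[3.4 3.6 0.5] tz 0.068 [ 0.4999 -0.281   0.1202] w 0.0087 yaw -96.5 turned cw 62.1
```

```bash
python3 -m jog '[{"linear":[0,0,0],"rotation":[0.15,0,0],"grip":5},{"linear":[0,0,0],"rotation":[0.15,0,0],"grip":5}]'>/dev/null
python3 st.py
python3 -m jog '[{"linear":[0,0,0],"rotation":[0.15,0,0],"grip":5},{"linear":[0,0,0],"rotation":[0.15,0,0],"grip":5}]'>/dev/null
python3 st.py
python3 -m jog '[{"linear":[0,0,0],"rotation":[0.15,0,0],"grip":5},{"linear":[0,0,0],"rotation":[0.15,0,0],"grip":5}]'>/dev/null
python3 st.py
```

```text
[3.9 3.  0.7] tz 0.097 [ 0.4999 -0.281   0.1202] w 0.0085 yaw -97.4 turned cw 63.0
[ 3.8  3.3 -0.2] tz 0.030 [ 0.4999 -0.2811  0.1202] w 0.0085 yaw -98.3 turned cw 63.9
[ 3.9  3.8 -0.2] tz 0.022 [ 0.4999 -0.2811  0.1202] w 0.0082 yaw -99.2 turned cw 64.8
```

```bash
python3 -m jog '[{"linear":[0,0,0],"rotation":[0.15,0,0],"grip":5},{"linear":[0,0,0],"rotation":[0.15,0,0],"grip":5}]'>/dev/null
python3 st.py
python3 -m jog '[{"linear":[0,0,0],"rotation":[0.15,0,0],"grip":5},{"linear":[0,0,0],"rotation":[0.15,0,0],"grip":5}]'>/dev/null
python3 st.py
python3 -m jog '[{"linear":[0,0,0],"rotation":[0,0,0],"grip":5}]'>/dev/null
python3 st.py
python3 -m jog '[{"linear":[0,0,0],"rotation":[0,0,0],"grip":5}]'>/dev/null
python3 st.py
python3 - <<'E'
from h import *
p,d=robot.snapshot('wrist'); cv2.imwrite('pics/w3.png',p)
a=cv2.imread('pics/w2.png')
cv2.imwrite('pics/w23.png',np.vstack([cv2.resize(x[130:410,220:420],None,fx=1,fy=1) if 0 else cv2.resize(x[140:290,200:440],(720,450))[:,:,:] for x in (p,)]))
E
```

```text
[ 4.   3.1 -0.3] tz 0.017 [ 0.4999 -0.2811  0.1202] w 0.0084 yaw -100.1 turned cw 65.7
[5.  3.8 0.5] tz 0.035 [ 0.4999 -0.2811  0.1202] w 0.0088 yaw -101.0 turned cw 66.6
[ 3.2  2.5 -0.3] tz 0.087 [ 0.4999 -0.2811  0.1202] w 0.0085 yaw -101.0 turned cw 66.6
[ 3.9  3.7 -0. ] tz 0.069 [ 0.4999 -0.2811  0.1202] w 0.0086 yaw -101.0 turned cw 66.6
```

View pics/w3.png

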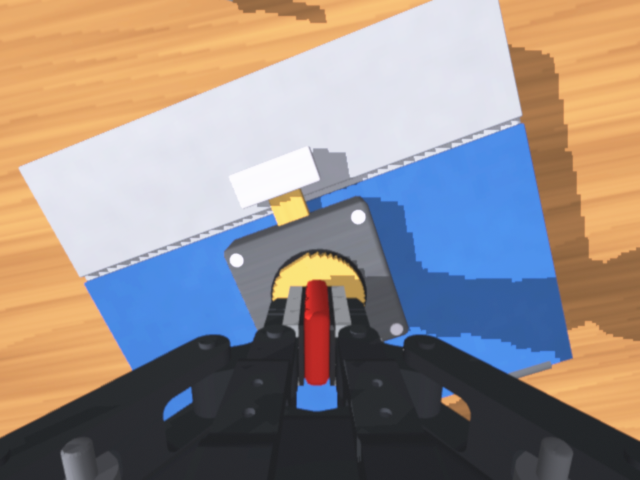

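The key head still sits square in the jaws and the bolt at px ~(290,207) still bridges into the keeper. There's no clear stop yet, so I'll go on in small steps.

```bash
python3 -m jog '[{"linear":[0,0,0],"rotation":[0.2,0,0],"grip":5},{"linear":[0,0,0],"rotation":[0.2,0,0],"grip":5}]'>/dev/null
python3 st.py
python3 -m jog '[{"linear":[0,0,0],"rotation":[0,0,0],"grip":5}]'>/dev/null
python3 st.py
python3 -m jog '[{"linear":[0,0,0],"rotation":[0.2,0,0],"grip":5},{"linear":[0,0,0],"rotation":[0.2,0,0],"grip":5}]'>/dev/null
python3 st.py
python3 -m jog '[{"linear":[0,0,0],"rotation":[0,0,0],"grip":5}]'>/dev/null
python3 st.py
```

```text
[ 4.4  3.1 -1.1] tz 0.060 [ 0.4999 -0.2812  0.1202] w 0.0085 yaw -102.2 turned cw 67.8
[ 3.9  3.4 -0.4] tz 0.036 [ 0.4999 -0.2812  0.1202] w 0.0085 yaw -102.2 turned cw 67.8
[ 5.   2.9 -1. ] tz 0.119 [ 0.4999 -0.2811  0.1202] w 0.0086 yaw -103.4 turned cw 69.0
[ 4.2  2.5 -0.9] tz 0.085 [ 0.4999 -0.2812  0.1202] w 0.0086 yaw -103.4 turned cw 69.0
```

```bash
python3 -m jog '[{"linear":[0,0,0],"rotation":[0.2,0,0],"grip":5},{"linear":[0,0,0],"rotation":[0.2,0,0],"grip":5}]'>/dev/null
python3 st.py
python3 -m jog '[{"linear":[0,0,0],"rotation":[0,0,0],"grip":5}]'>/dev/null
python3 st.py
python3 -m jog '[{"linear":[0,0,0],"rotation":[0,0,0],"grip":5}]'>/dev/null
python3 st.py
python3 -m jog '[{"linear":[0,0,0],"rotation":[0,0,0],"grip":5}]'>/dev/null
python3 st.py
```

```text
[3.9 2.8 0.3] tz 0.111 [ 0.4999 -0.2812  0.1202] w 0.0084 yaw -104.6 turned cw 70.2
[ 4.6  3.8 -0.7] tz 0.097 [ 0.4999 -0.2812  0.1202] w 0.0085 yaw -104.6 turned cw 70.2
[ 4.   3.9 -0.6] tz 0.086 [ 0.4999 -0.2812  0.1202] w 0.0087 yaw -104.6 turned cw 70.2
[4.1 2.3 0.1] tz 0.135 [ 0.4999 -0.2812  0.1202] w 0.0088 yaw -104.6 turned cw 70.2
```

```bash
python3 -m jog '[{"linear":[0,0,0],"rotation":[0.2,0,0],"grip":5},{"linear":[0,0,0],"rotation":[0.2,0,0],"grip":5}]'>/dev/null
python3 st.py
python3 -m jog '[{"linear":[0,0,0],"rotation":[0,0,0],"grip":5}]'>/dev/null
python3 st.py
python3 -m jog '[{"linear":[0,0,0],"rotation":[0,0,0],"grip":5}]'>/dev/null
python3 st.py
python3 - <<'E'
from h import *
p,d=robot.snapshot('wrist'); c=cal('wrist'); np.savez('w4.npz',p=p,d=d,o=c['origin'],R=c['rotation'])
P=pts(c,d); H,S,V=cv2.split(cv2.cvtColor(p,cv2.COLOR_BGR2HSV)); v,u=np.mgrid[0:480,0:640]
red=((H<6)|(H>174))&(S>150)&(V>90)&(abs(u-316)<40)&(v>270)&(P[...,2]>.145)
print(cv2.minAreaRect(np.array([onz(c,a,b,.152)[:2] for b,a in np.argwhere(red)],np.float32)))
E
```

```text
[ 4.   3.3 -0. ] tz 0.129 [ 0.4999 -0.2812  0.1202] w 0.0085 yaw -105.8 turned cw 71.4
[4.4 2.6 0.2] tz 0.102 [ 0.4999 -0.2811  0.1202] w 0.0085 yaw -105.8 turned cw 71.4
[ 4.5  3.5 -1.1] tz 0.105 [ 0.4999 -0.2812  0.1202] w 0.0085 yaw -105.8 turned cw 71.4
((0.5042651891708374, -0.28314319252967834), (0.008415140211582184, 0.036212675273418427), 73.70112609863281)
```

```bash
python3 -m jog '[{"linear":[0,0,0],"rotation":[0.2,0,0],"grip":5},{"linear":[0,0,0],"rotation":[0.2,0,0],"grip":5}]'>/dev/null
python3 st.py
python3 -m jog '[{"linear":[0,0,0],"rotation":[0,0,0],"grip":5}]'>/dev/null
python3 st.py
python3 -m jog '[{"linear":[0,0,0],"rotation":[0,0,0],"grip":5}]'>/dev/null
python3 st.py
python3 - <<'E'
from h import *
# red edge direction in wrist images (tool-fixed): compare earlier and now
p,d=robot.snapshot('wrist')
for n,p in (('w2',cv2.imread('pics/w2.png')),('w3',cv2.imread('pics/w3.png')),('w4',np.load('w4.npz')['p']),('now',p)):
    H,S,V=cv2.split(cv2.cvtColor(p,cv2.COLOR_BGR2HSV)); v,u=np.mgrid[0:480,0:640]
    red=((H<6)|(H>174))&(S>150)&(V>60)&(abs(u-316)<40)&(v>270)
    rows=[(r,np.flatnonzero(red[r]).mean()) for r in range(325,380) if red[r].any()]
    print(n,np.polyfit(*np.array(rows).T,1)[0]*57.3, red.sum())
E
```

```text
[ 6.   2.2 -0.9] tz 0.073 [ 0.5    -0.2812  0.1202] w 0.0083 yaw -107.0 turned cw 72.6
[ 3.9  1.9 -0.1] tz 0.110 [ 0.5    -0.2812  0.1202] w 0.0087 yaw -107.0 turned cw 72.6
[ 5.   3.3 -0.7] tz 0.116 [ 0.5    -0.2812  0.1202] w 0.0084 yaw -107.0 turned cw 72.6
w2 -0.5271103896103914 2487
w3 -0.5725865800865568 2485
w4 -0.6015259740259437 2487
now -0.6201298701298819 2483
```

```bash
cat > avg.sh <<'E'
for i in 1 2 3 4; do python3 st.py; [ $i -lt 4 ]
python3 - <<'E'
from h import *
robot.snapshot('top')
E
done
E
python3 -m jog '[{"linear":[0,0,0],"rotation":[0.2,0,0],"grip":5},{"linear":[0,0,0],"rotation":[0.2,0,0],"grip":5}]'>/dev/null
bash avg.sh
python3 -m jog '[{"linear":[0,0,0],"rotation":[0.2,0,0],"grip":5},{"linear":[0,0,0],"rotation":[0.2,0,0],"grip":5}]'>/dev/null
bash avg.sh
```

```text
[ 4.3  2.1 -1.1] tz 0.176 [ 0.5    -0.2812  0.1202] w 0.0088 yaw -108.2 turned cw 73.8
[4.  3.6 0.7] tz 0.170 [ 0.5    -0.2812  0.1202] w 0.0087 yaw -108.2 turned cw 73.8
[ 4.2  3.4 -1.3] tz 0.100 [ 0.5    -0.2812  0.1202] w 0.0086 yaw -108.2 turned cw 73.8
[ 3.2  3.5 -0.6] tz 0.105 [ 0.5    -0.2812  0.1202] w 0.0082 yaw -108.2 turned cw 73.8
[ 4.2  3.1 -2. ] tz 0.173 [ 0.5    -0.2812  0.1202] w 0.0089 yaw -109.4 turned cw 75.0
[ 4.4  2.9 -0.3] tz 0.117 [ 0.5    -0.2812  0.1202] w 0.0085 yaw -109.4 turned cw 75.0
[ 4.4  2.2 -1.7] tz 0.150 [ 0.5    -0.2812  0.1202] w 0.0086 yaw -109.4 turned cw 75.0
[ 3.9  2.9 -0. ] tz 0.149 [ 0.5    -0.2812  0.1202] w 0.0088 yaw -109.4 turned cw 75.0
```

Mean torque is now about 0.14 N m, clearly the clockwise stop. I'll turn the key back anticlockwise.

```bash
python3 -m jog '[{"linear":[0,0,0],"rotation":[-0.8,0,0],"grip":5},{"linear":[0,0,0],"rotation":[-1.8,0,0],"grip":5},{"linear":[0,0,0],"rotation":[-2.9,0,0],"grip":5},{"linear":[0,0,0],"rotation":[-4,0,0],"grip":5},{"linear":[0,0,0],"rotation":[-5,0,0],"grip":5}]'>/dev/null
python3 st.py
python3 -m jog '[{"linear":[0,0,0],"rotation":[-1.1,0,0],"grip":5},{"linear":[0,0,0],"rotation":[-2.2,0,0],"grip":5},{"linear":[0,0,0],"rotation":[-3.3,0,0],"grip":5},{"linear":[0,0,0],"rotation":[-4.4,0,0],"grip":5},{"linear":[0,0,0],"rotation":[-5.5,0,0],"grip":5}]'>/dev/null
python3 st.py
python3 -m jog '[{"linear":[0,0,0],"rotation":[-1.1,0,0],"grip":5},{"linear":[0,0,0],"rotation":[-2.2,0,0],"grip":5},{"linear":[0,0,0],"rotation":[-3.3,0,0],"grip":5},{"linear":[0,0,0],"rotation":[-4.4,0,0],"grip":5},{"linear":[0,0,0],"rotation":[-5.5,0,0],"grip":5}]'>/dev/null
python3 st.py
python3 -m jog '[{"linear":[0,0,0],"rotation":[0,0,0],"grip":5},{"linear":[0,0,0],"rotation":[0,0,0],"grip":5}]'>/dev/null
python3 st.py
```

```text
[0.9 0.9 1.9] tz -0.013 [ 0.4984 -0.2821  0.1202] w 0.0084 yaw -79.3 turned cw 44.9
[0.7 1.8 1.4] tz -0.078 [ 0.4986 -0.2818  0.1202] w 0.0083 yaw -46.3 turned cw 11.9
[0.9 2.6 1.6] tz -0.048 [ 0.4985 -0.2814  0.1202] w 0.0087 yaw -13.2 turned cw -21.2
[-1.1  0.7  3. ] tz -0.072 [ 0.4986 -0.2813  0.1201] w 0.0086 yaw -13.5 turned cw -20.9
```

```bash
python3 -m jog '[{"linear":[0,0,0],"rotation":[-0.4,0,0],"grip":5},{"linear":[0,0,0],"rotation":[-0.8,0,0],"grip":5},{"linear":[0,0,0],"rotation":[-0.8,0,0],"grip":5}]'>/dev/null
python3 st.py
python3 -m jog '[{"linear":[0,0,0],"rotation":[-0.6,0,0],"grip":5},{"linear":[0,0,0],"rotation":[-1.2,0,0],"grip":5},{"linear":[0,0,0],"rotation":[-1.2,0,0],"grip":5}]'>/dev/null
python3 st.py
bash avg.sh
```

```text
[-2.5  0.1  2.8] tz -0.038 [ 0.4986 -0.2812  0.1201] w 0.0086 yaw -8.7 turned cw -25.7
[-2.6  0.7  3.1] tz 0.028 [ 0.4986 -0.2811  0.1201] w 0.0088 yaw -1.5 turned cw -32.9
[-2.6  0.7  3.1] tz 0.028 [ 0.4986 -0.2811  0.1201] w 0.0088 yaw -1.5 turned cw -32.9
[-2.4  0.6  4. ] tz -0.054 [ 0.4986 -0.2811  0.1201] w 0.0086 yaw -1.5 turned cw -32.9
[-3.8 -1.3  4. ] tz -0.032 [ 0.4986 -0.2811  0.1201] w 0.0089 yaw -1.5 turned cw -32.9
[-2.8 -0.2  4.8] tz -0.042 [ 0.4986 -0.2811  0.1201] w 0.0084 yaw -1.5 turned cw -32.9
```

Free so far. I'll continue towards the slot direction (tool yaw about 25), then feel for the stop.

```bash
python3 -m jog '[{"linear":[0,0,0],"rotation":[-0.6,0,0],"grip":5},{"linear":[0,0,0],"rotation":[-1.2,0,0],"grip":5},{"linear":[0,0,0],"rotation":[-1.8,0,0],"grip":5},{"linear":[0,0,0],"rotation":[-1.8,0,0],"grip":5}]'>/dev/null
python3 st.py
python3 -m jog '[{"linear":[0,0,0],"rotation":[-0.5,0,0],"grip":5},{"linear":[0,0,0],"rotation":[-1,0,0],"grip":5},{"linear":[0,0,0],"rotation":[-1.4,0,0],"grip":5},{"linear":[0,0,0],"rotation":[-1.4,0,0],"grip":5}]'>/dev/null
bash avg.sh
```

```text
[-3.9  1.5  5. ] tz 0.025 [ 0.4986 -0.281   0.1201] w 0.0085 yaw 9.3 turned cw -43.7
[-4.4 -0.   5.3] tz 0.006 [ 0.4985 -0.2809  0.1201] w 0.0087 yaw 17.7 turned cw -52.1
[-4.3 -0.2  4.8] tz -0.017 [ 0.4985 -0.2809  0.1201] w 0.0086 yaw 17.7 turned cw -52.1
[-4.5  1.   5.8] tz -0.015 [ 0.4985 -0.2809  0.1201] w 0.0086 yaw 17.7 turned cw -52.1
[-4.3  0.1  5.1] tz 0.018 [ 0.4985 -0.2809  0.1201] w 0.0085 yaw 17.7 turned cw -52.1
```

```bash
python3 -m jog '[{"linear":[0,0,0],"rotation":[-0.3,0,0],"grip":5},{"linear":[0,0,0],"rotation":[-0.6,0,0],"grip":5},{"linear":[0,0,0],"rotation":[-0.6,0,0],"grip":5}]'>/dev/null
python3 st.py
python3 -m jog '[{"linear":[0,0,0],"rotation":[-0.2,0,0],"grip":5},{"linear":[0,0,0],"rotation":[-0.4,0,0],"grip":5},{"linear":[0,0,0],"rotation":[-0.4,0,0],"grip":5}]'>/dev/null
bash avg.sh
python3 -m jog '[{"linear":[0,0,0],"rotation":[-0.2,0,0],"grip":5},{"linear":[0,0,0],"rotation":[-0.4,0,0],"grip":5},{"linear":[0,0,0],"rotation":[-0.4,0,0],"grip":5}]'>/dev/null
bash avg.sh
```

```text
[-4.8  0.3  5.4] tz -0.002 [ 0.4985 -0.2809  0.1201] w 0.0082 yaw 21.3 turned cw -55.7
[-5.5  0.3  6.1] tz 0.018 [ 0.4985 -0.2809  0.1201] w 0.0084 yaw 23.7 turned cw -58.1
[-4.6  1.1  5.4] tz -0.071 [ 0.4985 -0.2809  0.1201] w 0.0085 yaw 23.7 turned cw -58.1
[-5.2  0.2  5.6] tz 0.017 [ 0.4985 -0.2809  0.1201] w 0.0085 yaw 23.7 turned cw -58.1
[-4.7 -0.1  5.4] tz -0.029 [ 0.4985 -0.2809  0.1201] w 0.0085 yaw 23.7 turned cw -58.1
[-6.5  0.5  6. ] tz -0.041 [ 0.4984 -0.2808  0.1201] w 0.0085 yaw 26.1 turned cw -60.5
[-4.4  0.3  5.6] tz -0.044 [ 0.4985 -0.2808  0.1201] w 0.0083 yaw 26.1 turned cw -60.5
[-4.5  1.4  5.1] tz 0.049 [ 0.4984 -0.2808  0.1201] w 0.0085 yaw 26.1 turned cw -60.5
[-4.7  0.9  5.3] tz 0.007 [ 0.4984 -0.2808  0.1201] w 0.0086 yaw 26.1 turned cw -60.5
```

```bash
python3 -m jog '[{"linear":[0,0,0],"rotation":[-0.2,0,0],"grip":5},{"linear":[0,0,0],"rotation":[-0.4,0,0],"grip":5},{"linear":[0,0,0],"rotation":[-0.4,0,0],"grip":5}]'>/dev/null
bash avg.sh
python3 -m jog '[{"linear":[0,0,0],"rotation":[-0.2,0,0],"grip":5},{"linear":[0,0,0],"rotation":[-0.4,0,0],"grip":5},{"linear":[0,0,0],"rotation":[-0.4,0,0],"grip":5}]'>/dev/null
bash avg.sh
```

```text
[-4.1  1.3  5.7] tz -0.117 [ 0.4985 -0.2808  0.1201] w 0.0084 yaw 28.5 turned cw -62.9
[-4.5  0.5  5.1] tz -0.122 [ 0.4986 -0.2808  0.1201] w 0.0086 yaw 28.5 turned cw -62.9
[-4.6  1.2  4.8] tz -0.103 [ 0.4985 -0.2808  0.1201] w 0.0083 yaw 28.5 turned cw -62.9
[-3.9 -0.2  5.6] tz -0.122 [ 0.4985 -0.2808  0.1201] w 0.0085 yaw 28.5 turned cw -62.9
[-3.7  0.1  5.5] tz -0.131 [ 0.4986 -0.2807  0.1201] w 0.0087 yaw 30.9 turned cw -65.3
[-4.4  1.2  4.4] tz -0.101 [ 0.4986 -0.2806  0.1201] w 0.0085 yaw 30.9 turned cw -65.3
[-4.7  1.6  6. ] tz -0.182 [ 0.4986 -0.2807  0.1201] w 0.0088 yaw 30.9 turned cw -65.3
[-5.2  1.1  5.8] tz -0.214 [ 0.4986 -0.2806  0.1201] w 0.0083 yaw 30.9 turned cw -65.3
```

The anticlockwise stop is at about 28 deg, which agrees with the slot seen in the picture. I'll ease off and lift gently.

```bash
python3 -m jog '[{"linear":[0,0,0],"rotation":[-0,0,0],"grip":5},{"linear":[0,0,0],"rotation":[0.6,0,0],"grip":5},{"linear":[0,0,0],"rotation":[0.6,0,0],"grip":5}]'>/dev/null
bash avg.sh
python3 -m jog '[{"linear":[-0.05,0,0],"rotation":[0,0,0],"grip":5},{"linear":[-0.1,0,0],"rotation":[0,0,0],"grip":5},{"linear":[-0.15,0,0],"rotation":[0,0,0],"grip":5},{"linear":[-0.15,0,0],"rotation":[0,0,0],"grip":5}]'>/dev/null
python3 st.py
```

```text
[-5.6  0.4  5.2] tz -0.008 [ 0.4985 -0.2807  0.1201] w 0.0086 yaw 27.3 turned cw -61.7
[-5.3  1.   5.2] tz 0.027 [ 0.4985 -0.2807  0.1201] w 0.0086 yaw 27.3 turned cw -61.7
[-5.2  0.6  4.5] tz -0.028 [ 0.4985 -0.2808  0.1201] w 0.0085 yaw 27.3 turned cw -61.7
[-5.6  1.9  5.7] tz -0.056 [ 0.4985 -0.2808  0.1201] w 0.0088 yaw 27.3 turned cw -61.7
[-4.9 -1.6 -1.9] tz -0.016 [ 0.4986 -0.2807  0.1259] w 0.0083 yaw 27.4 turned cw -61.8
```

```bash
python3 -m jog '[{"linear":[-0.07,0,0],"rotation":[0,0,0],"grip":5},{"linear":[-0.14,0,0],"rotation":[0,0,0],"grip":5},{"linear":[-0.2,0,0],"rotation":[0,0,0],"grip":5}]'>/dev/null
python3 st.py
python3 -m jog '[{"linear":[-0.07,0,0],"rotation":[0,0,0],"grip":5},{"linear":[-0.14,0,0],"rotation":[0,0,0],"grip":5},{"linear":[-0.2,0,0],"rotation":[0,0,0],"grip":5}]'>/dev/null
python3 st.py
```

```text
[-4.4 -1.1 -3.4] tz -0.003 [ 0.4995 -0.2808  0.1344] w 0.0087 yaw 27.4 turned cw -61.8
[-0.4  0.9  0. ] tz 0.019 [ 0.5012 -0.2812  0.1434] w 0.0089 yaw 27.4 turned cw -61.8
```

```bash
python3 -m jog '[{"linear":[-0.2,0,0],"rotation":[0,0,0],"grip":5},{"linear":[-0.7,0,0],"rotation":[0,0,0],"grip":5},{"linear":[-1.5,0,0],"rotation":[0,0,0],"grip":5},{"linear":[-2.4,0,0],"rotation":[0,0,0],"grip":5},{"linear":[-3,0,0],"rotation":[0,0,0],"grip":5}]'
python3 - <<'E'
from h import *
robot.snapshot('top')
p,d=robot.snapshot('wrist'); cv2.imwrite('pics/w5.png',p)
s=robot.get_state(); R=s['eef_rot']; D=np.array([.512,.103])-s['ee_pos'][:2]
print('to tray in tool axes, units',R.T@np.r_[D,0]/.04, s['time_s'],s['ee_pos'],s['joints'][5])
E
```

```text
time_s: 21.75
ee_pos: [0.5004, -0.2812, 0.265]
eef_rot: [[0.003, 0.888, 0.46], [-0.002, 0.46, -0.888], [-1.0, 0.002, 0.003]]
force: [0.4, -0.2, -0.3]
width: 0.0086
to tray in tool axes, units [-0.0398982   4.66117712 -8.42769286] 21.85 [ 0.50167167 -0.28209739  0.26641324] 26.7920805602396
```

View pics/w5.png

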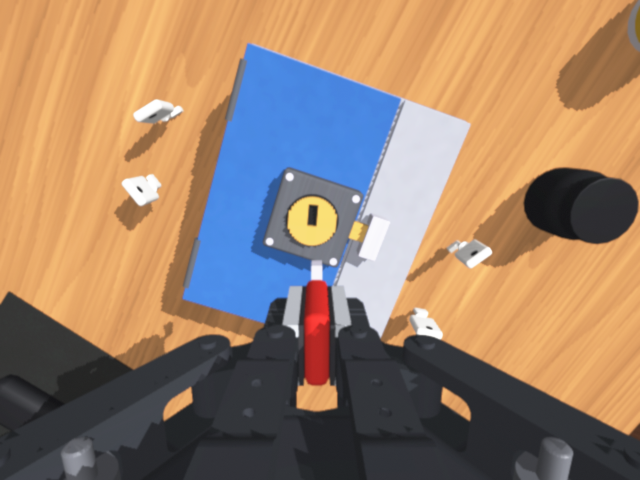

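The key hangs in the jaws at px ~(316,330), with the shaft tip at (316,270). The slot at (312,215) is empty and the bolt at (357,231) is in the keeper. Next I'll carry it to the tray.

```bash
python3 -m jog '[{"linear":[0,0.3,-0.6],"rotation":[0,0,0],"grip":5},{"linear":[0,0.9,-1.6],"rotation":[0,0,0],"grip":5},{"linear":[0,1.45,-2.6],"rotation":[0,0,0],"grip":5},{"linear":[0,2,-3.6],"rotation":[0,0,0],"grip":5},{"linear":[0,2.55,-4.6],"rotation":[0,0,0],"grip":5}]' >/dev/null
python3 -m jog '[{"linear":[0,0.55,-1],"rotation":[0,0,0],"grip":5},{"linear":[0,1.1,-2],"rotation":[0,0,0],"grip":5},{"linear":[0,1.6,-3],"rotation":[0,0,0],"grip":5},{"linear":[0,2.0,-3.6],"rotation":[0,0,0],"grip":5},{"linear":[0,2.1,-3.83],"rotation":[0,0,0],"grip":5}]' >/dev/null
python3 -m jog '[{"linear":[0.8,0,0],"rotation":[0,0,0],"grip":5},{"linear":[1.8,0,0],"rotation":[0,0,0],"grip":5},{"linear":[2.8,0,0],"rotation":[0,0,0],"grip":5},{"linear":[3.6,0,0],"rotation":[0,0,0],"grip":5},{"linear":[4.2,0,0],"rotation":[0,0,0],"grip":5}]'
python3 st.py
python3 - <<'E'
from h import *
p,d=robot.snapshot('wrist'); cv2.imwrite('pics/w6.png',p)
E
```

```text
time_s: 23.72
ee_pos: [0.508, 0.1033, 0.0919]
eef_rot: [[-0.003, 0.888, 0.459], [-0.0, 0.459, -0.888], [-1.0, -0.003, -0.001]]
force: [-0.0, 0.1, -0.2]
width: 0.0086
[-0.   0.1 -0.2] tz -0.008 [0.508  0.1033 0.0919] w 0.0086 yaw 27.3 turned cw -61.7
```

View pics/w6.png

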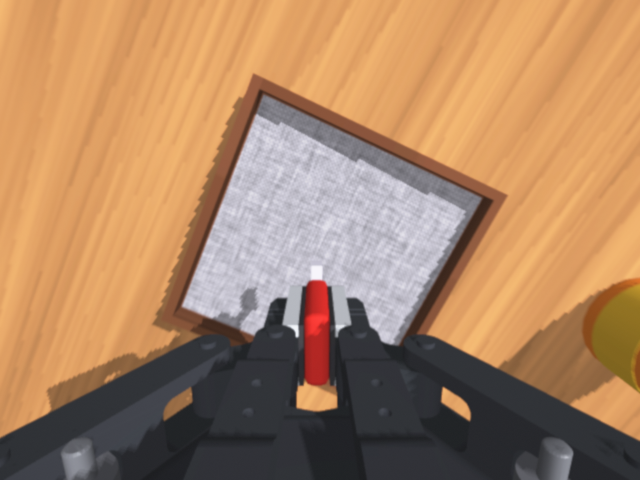

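The tray lining spans about px (180–490, 90–330), with the held key over it. I'll lower and release.

```bash
python3 -m jog '[{"linear":[0.4,0,0],"rotation":[0,0,0],"grip":5},{"linear":[0.8,0,0],"rotation":[0,0,0],"grip":5},{"linear":[1.1,0,0],"rotation":[0,0,0],"grip":5},{"linear":[1.35,0,0],"rotation":[0,0,0],"grip":5},{"linear":[1.35,0,0],"rotation":[0,0,0],"grip":5}]'
python3 -m jog '[{"linear":[0,0,0],"rotation":[0,0,0],"grip":20},{"linear":[0,0,0],"rotation":[0,0,0],"grip":40},{"linear":[0,0,0],"rotation":[0,0,0],"grip":50},{"linear":[0,0,0],"rotation":[0,0,0],"grip":50},{"linear":[0,0,0],"rotation":[0,0,0],"grip":50}]'
python3 -m jog '[{"linear":[-0.3,0,0],"rotation":[0,0,0],"grip":50},{"linear":[-0.8,0,0],"rotation":[0,0,0],"grip":50},{"linear":[-1.8,0,0],"rotation":[0,0,0],"grip":50},{"linear":[-3,0,0],"rotation":[0,0,0],"grip":50},{"linear":[-4,0,0],"rotation":[0,0,0],"grip":50}]'
python3 st.py
python3 - <<'E'
from h import *
robot.snapshot('top')
c=cal('wrist');p,d=robot.snapshot('wrist'); cv2.imwrite('pics/w7.png',p)
H,S,V=cv2.split(cv2.cvtColor(p,cv2.COLOR_BGR2HSV)); red=((H<6)|(H>174))&(S>170)&(V>110)
n,l,s,ce=cv2.connectedComponentsWithStats(red.astype(np.uint8)); i=1+np.argmax(s[1:,4]); print(s[i],ce[i],onz(c,*ce[i],.012), pts(c,d)[l==i].max(0))
c=cal('scene');p,d=robot.snapshot('scene'); cv2.imwrite('pics/s7.png',p)
E
```

```text
time_s: 24.4
ee_pos: [0.5087, 0.1042, 0.0393]
eef_rot: [[-0.002, 0.888, 0.46], [-0.0, 0.46, -0.888], [-1.0, -0.002, -0.001]]
force: [-0.4, -0.2, -0.8]
width: 0.0086
time_s: 25.02
ee_pos: [0.5094, 0.1042, 0.0402]
eef_rot: [[0.0, 0.888, 0.46], [0.0, 0.46, -0.888], [-1.0, 0.0, 0.0]]
force: [0.4, 0.2, -0.1]
width: 0.05
time_s: 25.65
ee_pos: [0.5098, 0.1042, 0.203]
eef_rot: [[0.002, 0.888, 0.46], [0.0, 0.46, -0.888], [-1.0, 0.002, 0.001]]
force: [1.2, 0.7, -0.3]
width: 0.05
[ 1.2  0.7 -0.3] tz 0.037 [0.5098 0.1042 0.203 ] w 0.0500 yaw 27.4 turned cw -61.8
[343 240  33  32 405] [358.95308642 255.82716049] [0.56990957 0.08880675 0.012     ] [0.59039945 0.16216985 0.35085164]
```

View pics/w7.png

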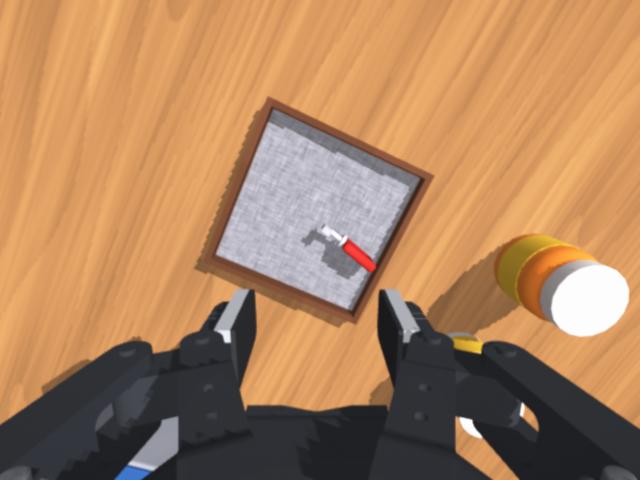

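View pics/s7.png

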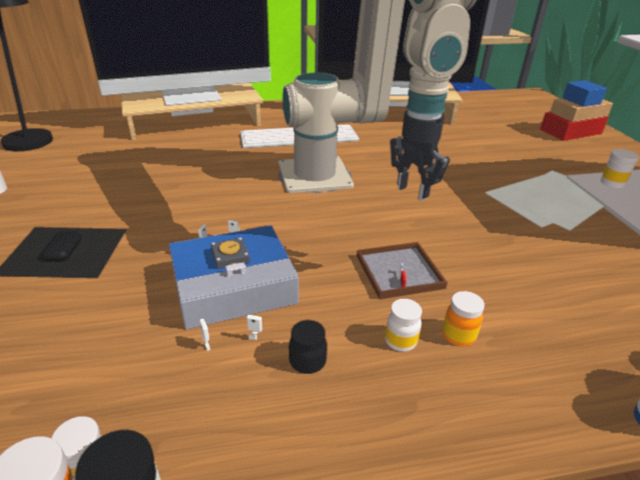

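The key lies in the tray, head at px ~(359,256) in the wrist view. In the scene view the jars stand as before and the lock is empty. I'll check that the key has settled, then hand in.

```bash
python3 -m jog '[{"linear":[0,0,0],"rotation":[0,0,0],"grip":50},{"linear":[0,0,0],"rotation":[0,0,0],"grip":50},{"linear":[0,0,0],"rotation":[0,0,0],"grip":50},{"linear":[0,0,0],"rotation":[0,0,0],"grip":50},{"linear":[0,0,0],"rotation":[0,0,0],"grip":50}]' >/dev/null
python3 - <<'E'
from h import *
for k in range(2):
    c=cal('wrist');p,d=robot.snapshot('wrist')
    H,S,V=cv2.split(cv2.cvtColor(p,cv2.COLOR_BGR2HSV)); red=((H<6)|(H>174))&(S>170)&(V>110)
    n,l,s,ce=cv2.connectedComponentsWithStats(red.astype(np.uint8)); i=1+np.argmax(s[1:,4]); w=onz(c,*ce[i],.015)
    a=np.radians(3); e=w[:2]-[.512,.103]; print(w,'tray xy',e@[np.cos(a),np.sin(a)],e@[-np.sin(a),np.cos(a)],'z',np.median(pts(c,d)[l==i][:,2]))
robot.sign_off()
E
```

```text
[0.56864032 0.08946304 0.015     ] tray xy 0.0558542269400904 -0.016482736580659983 z 0.03307520656252888
[0.56875192 0.08941645 0.015     ] tray xy 0.05596323465389718 -0.016535102414771154 z 0.033166211248359834
the job is handed in; nothing more can be done
```

I locked the chest, drew the red-headed key and left it in the tray, then handed the job in at about 26 s of the 72 s. The hand-in gave no verdict.

- **Bolt:** I turned the key clockwise until I felt the stop, at a mean torque of about 0.14 N m. The bolt was seen reaching into the keeper, also after the key was out. Its exact travel couldn't be measured because the keeper hides the tip.
- **Withdrawal:** I turned the key back to the anticlockwise stop, which agreed with the slot direction seen in the picture. I eased off 3.6° and lifted it out with only about 3 N of resistance.
- **Key in tray:** the head is steady at about (56, −17) mm from the tray centre, within the 75 mm limit. Its surface is about 33 mm above the desk, so it is probably resting slightly propped. The gripper is well clear.
- **Jars:** the last scene picture shows them where they stood at the start; I did not measure this.

**What disagreed:**
- **Clockwise turn:** I measured about 75° at the stop, against the 69° maximum stated. I put that down to play and elastic give.
- **Torque peaks:** single noisy readings reached 0.18 N m at the clockwise stop and 0.21 N m at the anticlockwise one. The second is above the 0.2 N m forcing limit, though the mean there was about 0.16 N m. I pressed that stop one small step further than I needed to.

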